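# Set the dispenser's lift-gate selector lever to the green notch

## Task

On the dispensing bench, take the selector lever by its black ball knob, lift it up out of the middle notch of the steel gate, swing it over to the notch that has the green disc below the knob, bring it down fully home into that notch and let go. Never let it into the notch with the red disc, and do not knock over the water bottle.

Things in the scene. Friction and masses are not known exactly. Their poses are not given: they have to be found in the camera images.
- selector: Fixed selector valve: aluminium deck 280 x 280 mm, 12 mm thick, with a grey valve block, an upright steel gate and the lever. Origin: on the bench under the deck, 20 mm on the +x side of its centre; z up. The lever's pivot stands at (70, 0, 140) mm in this frame; the middle notch lies straight along -x from the pivot, the outer two 0.5 rad to either side.
- lever_knob (a point): Centre of the black ball knob, 36 mm across, on a stem 42 mm above the end of the lever arm; 190 mm level from the pivot, 120 mm above the bench at rest in any notch. Starts in the middle notch. The lever (300 g) swings freely about the vertical and hinges up; lifted, the knob rises straight (within 2 mm), 55 mm at most, and falls back by its weight. The ball may turn in the grip.
- gate (a point): Floor of the gate's middle notch, 90 mm above the bench, 125 mm from the pivot. The gate is an upright steel arc about the pivot with three flared notches for the 12 mm wide arm: 18 mm wide at the floor, 38 mm at the mouth, 18 mm deep. To pass from notch to notch keep the knob 35 to 45 mm above rest (28 is the least). A thin bar closes the slot above, its top 162 mm above the bench.
- green_disc: Fixed green disc, 40 mm across, 6 mm high, on the deck right below where the knob rests when the lever is home in one of the outer notches (190 mm from the pivot). Marks the wanted notch, on either side. Origin: centre of its underside, 12 mm above the bench.
- red_disc: The same in red, below the other outer notch, the wrong one. Origin: centre of its underside.
- water_bottle: Loose clear water bottle with a blue label and a white cap, 64 mm in diameter, 200 mm high, upright on the bench to the robot's right, a bystander. Origin: centre of its underside, z along its axis.

How it is judged (in metres and radians):
On the way:
1. the lever is lifted out of the notch: its knob at least 22 mm above rest (z of lever_knob in the frame of selector above 0.142 m), for 0.1 s.
At the end, for the whole second after the job is handed in: The lever rests home in the green notch: its knob's centre within 15 mm (level) of the green disc's centre and less than 8 mm above its rest height of 120 mm over the bench; the water bottle stands (horizontal distance between lever_knob and green_disc below 0.015 m and z of lever_knob in the frame of selector below 0.128 m and angle between water_bottle's own z axis and vertical below 0.4 rad); the robot touches nothing.
It fails at once if the lever goes down into the notch with the red disc (horizontal distance between lever_knob and red_disc below 0.02 m and z of lever_knob in the frame of selector below 0.135 m).
It fails at once if the water bottle is knocked over (angle between water_bottle's own z axis and vertical above 0.5 rad).
It also fails if it takes over 35 s, if anything falls off the work surface, if the arm or the gripper's body presses on something with over 40 N, if the wrist force passes 120 N, or if a joint passes its speed limit or range.

## Robot

A 6-joint arm with a two-finger parallel gripper is mounted at the origin on the work surface. World frame = base frame: x ahead of the robot, y to its left, z up, the work surface at z = 0. Lengths are in mm, angles in rad, forces in N, time in s.
With the tool pointing down it reaches from about 375 to 750 mm from the base axis. Payload 9 kg.
Tool frame: the origin (TCP) lies between the finger pads; the fingertips stand manip.tips_ahead ahead of it and the grasp point (between the pads) lies 8 mm behind it (manip.tips_ahead is the distance from the TCP to the fingertips, in mm); x points along the fingers, y is the direction in which the jaws open and shut, and the axes are right-handed (so a half turn about x gives the same grasp; the last joint's range is limited). The gripper opens to 85 mm and grips with 20 to 120 N. Pads are 22 mm wide; open, the fingers measure 114 mm over their backs; the gripper's body (76 mm by 85 mm) begins 54 mm behind the grasp point. The pads swing forward as they close: fully open they stand 13 mm farther back than shut.
Start: joints at [1.095, 0.104, 0.097, 1.564, 0, 1.353], TCP at [152.975, 580.202, 242.331] pointing down, gripper open.
Joint ranges: [-2.99, 2.99], [-0.84, 1.86], [-1.1, 1.16], [-1.84, 2.11], [-1.51, 1.56], [-3.14, 3.14]. Speed limits (rad/s): [2.22, 2.22, 2.57, 3.14, 3.14, 3.14].

## Interface

Orientations are given as a unit quaternion [x, y, z, w].
In Python, from cell import manip gives the robot as it stands. The module is installed in compiled form; this text tells all that it offers.
- The arm moves only by the tool servo_tool, never from a script. Its arguments are lists of equal length, an entry for each row: "travel": the shift along the tool's x, y, z in cm, a list of three; "twist": the turn about the tool's x in degrees. A call has 1 to 12 rows; each row is the pose to reach, as a shift and turn from the pose measured when the call began, along the tool's axes at that moment; what a row does not reach only later rows make up. A row lasts 1/10 s, in which the tool goes at most 50 mm and 8.59 degrees, less where a joint would pass 70% of its speed; a pose out of reach is approached as far as the arm can. A call with a gripper value outside its range is refused whole. "fingers" is the finger opening in cm, from 0 to 8.54, set as the call begins (left out, the last holds). The fingers move at their own pace and stop on an object; the grip force is fixed at half the most. Time passes only in rows, so rows that repeat a pose let the fingers close. It gives the time, the measured TCP pose, the force and the opening at its end, in the units of the state.
- manip.get_obs(): the state, without advancing time (a new reading comes with each control period).
- manip.snapshot(name): name is "scene" or "top"; returns the picture (384x512x3 uint8, red, green, blue); there is no depth.
- manip.camera_params(name): a dict with "intrinsics" (3x3 intrinsics, pixels), "xyz" and "attitude" of the camera in the world. Camera axes: x right, y down, z forward; pixel columns grow to the right and rows downward; lengths in mm; the calibration is good to about 2 mm. A picture is of the moment at which its call begins. camera_params takes no time and is no camera call.
- manip.hand_in(): hands the job in, once; it reports no verdict.
The state is a dict: "clock": time; "joint_pos": joint angles; "joint_vel": joint speeds; "tau": joint torques, N m; "tcp_pos": TCP position; "tool_rot": TCP orientation; "wrist_force": force on the tool from outside, world axes, zero at the start; "wrist_torque": the same for the moment, N m; "grip_width": opening from 0.0 (shut) to 1.0 (fully open).
Only numpy, scipy, OpenCV 4.12 (cv2) and the standard library are available. Lean on these libraries where they do the work, as an engineer would, in place of code of your own. Each camera call takes 0.05 s, during which the arm holds its last target.

## Working session

There is one attempt and no reset: what is moved stays moved. The work goes in short steps, Python scripts to look and compute and a tool call to move; the robot and the scene stay as the last step left them, time stands still between calls to the robot, and variables do not carry over. Pictures are saved under pics/ and viewed, and the job is handed in when it is done.

Besides the shell and the picture viewer there is one more tool, called as a command line: name --pt "numbers of a row" for each row, then --argument value for the rest. servo_tool: Moves the arm, as the interface text tells. Its arguments: {"type":"object","properties":{"travel":{"type":"array","items":{"type":"array","items":{"type":"number"}}},"twist":{"type":"array","items":{"type":"number"}},"fingers":{"type":"number"}},"required":["travel","twist"]}

```bash
mkdir -p pics
python3 - <<'E'
from cell import manip
import cv2
o=manip.get_obs();print(o, manip.tips_ahead)
for n in("scene","top"):
    cv2.imwrite(f"pics/{n}0.png",manip.snapshot(n)[:,:,::-1]);print(n,manip.camera_params(n))
E
```

```text
{'clock': 0.0, 'joint_pos': array([1.09530378e+00, 1.04679961e-01, 9.64732533e-02, 1.56392555e+00,
       2.20070425e-05, 1.35308227e+00]), 'joint_vel': array([-7.27594495e-04,  1.68126248e-03, -9.10735995e-04, -5.38275580e-04,
        7.31995397e-04,  1.51126920e-05]), 'tau': array([-5.47050477e-04, -5.56937385e+01,  5.03647578e+01,  1.72461307e-02,
       -3.68726005e-04, -1.09023114e-05]), 'tcp_pos': array([152.79997041, 579.88111728, 241.5358467 ]), 'tool_rot': array([ 0.09044472,  0.70140914, -0.09132791,  0.7010736 ]), 'wrist_force': array([ 0.88849754,  0.59014047, -0.53492452]), 'wrist_torque': array([-0.00015348,  0.01823911,  0.01451819]), 'grip_width': 1.0017836811212268} 11.0
scene {'intrinsics': array([[396.51826485,   0.        , 257.56055473],
       [  0.        , 396.51826485, 188.93473525],
       [  0.        ,   0.        ,   1.        ]]), 'xyz': array([1121.66124303,  531.6511747 , 1014.85737552]), 'attitude': array([ 0.2940662 ,  0.87841179, -0.35622719, -0.12255607])}
top {'intrinsics': array([[350.41031617,   0.        , 252.96416062],
       [  0.        , 350.41031617, 188.41266198],
       [  0.        ,   0.        ,   1.        ]]), 'xyz': array([ 458.47066669, -175.84231093, 1049.32624794]), 'attitude': array([-0.69822057,  0.71382928, -0.03588537,  0.04059586])}
```

View pics/scene0.png

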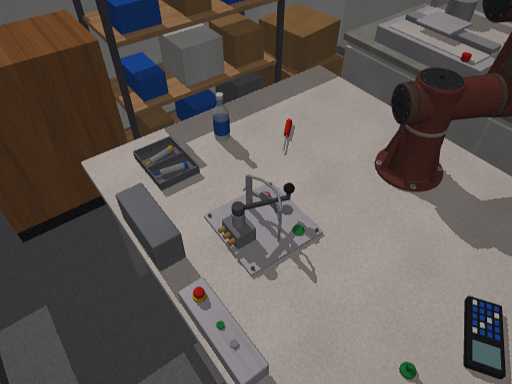

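View pics/top0.png

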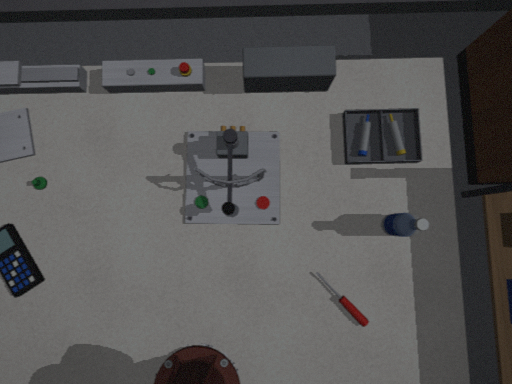

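The scene view shows the knob at about (289,188) and the green disc at (298,230). In the top view the knob is at (228,208), green is at (201,202) on the robot's left, red is at (263,202), and the pivot is near (230,136). The bottle is far to the right.

```bash
cat > h.py <<'E'
import cv2,numpy as np
from scipy.spatial.transform import Rotation as R
from cell import manip
def ray(n,uv):
    c=manip.camera_params(n);d=np.linalg.inv(c["intrinsics"])@[uv[0],uv[1],1]
    d=R.from_quat(c["attitude"]).apply(d);return c["xyz"],d/np.linalg.norm(d)
def plane(n,uv,z):
    o,d=ray(n,uv);return o+d*(z-o[2])/d[2]
def tri(a,b):
    A=0;B=0
    for o,d in(a,b):
        P=np.eye(3)-np.outer(d,d);A=A+P;B=B+P@o
    return np.linalg.solve(A,B)
def cen(im,kind,box):
    hsv=cv2.cvtColor(im,cv2.COLOR_RGB2HSV);h,s,v=cv2.split(hsv)
    m={"g":(h>45)&(h<85)&(s>120),"r":((h<8)|(h>172))&(s>140),"k":(v<45)}[kind].astype(np.uint8)
    x0,y0,x1,y1=box;k=np.zeros_like(m);k[y0:y1,x0:x1]=m[y0:y1,x0:x1]
    n,l,st,c=cv2.connectedComponentsWithStats(k)
    if n<2:return None
    i=1+st[1:,4].argmax();return c[i],st[i]
E
python3 - <<'E'
from h import *
t=cv2.imread("pics/top0.png")[:,:,::-1].copy();s=cv2.imread("pics/scene0.png")[:,:,::-1].copy()
for n,im,k,b,z in[("top",t,"g",(190,190,215,215),18),("top",t,"r",(250,190,275,215),18),("top",t,"k",(216,198,242,220),120),("scene",s,"g",(285,215,310,240),18),("scene",s,"r",(255,180,280,205),18),("scene",s,"k",(280,178,300,196),120)]:
    r=cen(im,k,b);print(n,k,r, r and plane(n,r[0],z).round(1))
a=cen(t,"k",(216,198,242,220));b=cen(s,"k",(280,178,300,196))
print(tri(ray("top",a[0]),ray("scene",b[0])))
# deck holes corners
for uv in[(191,135),(274,135),(190,219),(274,218)]:print(plane("top",uv,12).round(1))
cv2.imwrite("pics/c.png",cv2.resize(np.hstack([t[115:235,170:290],s[160:280,200:320]]),None,fx=3.3,fy=3.3,interpolation=2)[:,:,::-1])
E
```

```text
top g (array([201.09174312, 201.65137615]), array([196, 196,  12,  12, 109], dtype=int32)) [534.7 -16.2  18. ]
top r (array([262.56198347, 202.36363636]), array([257, 196,  12,  13, 121], dtype=int32)) [ 528.6 -197.6   18. ]
top k (array([228.1119403 , 207.71641791]), array([222, 198,  13,  17, 134], dtype=int32)) [ 509.5 -103.7  120. ]
scene g (array([298.01162791, 229.43023256]), array([293, 225,  11,  10,  86], dtype=int32)) [536.  -17.7  18. ]
scene r (array([268.5 , 193.75]), array([266, 192,   5,   5,   8], dtype=int32)) [ 514.  -197.8   18. ]
scene k (array([288.54347826, 188.47826087]), array([284, 183,  11,  13,  92], dtype=int32)) [ 511.3 -103.2  120. ]
[ 509.93749735 -103.94044881  118.51215664]
[738.3  14.2  12. ]
[ 732.4 -237.3   12. ]
[484.6  17.8  12. ]
[ 482.1 -230.3   12. ]
```

View pics/c.png

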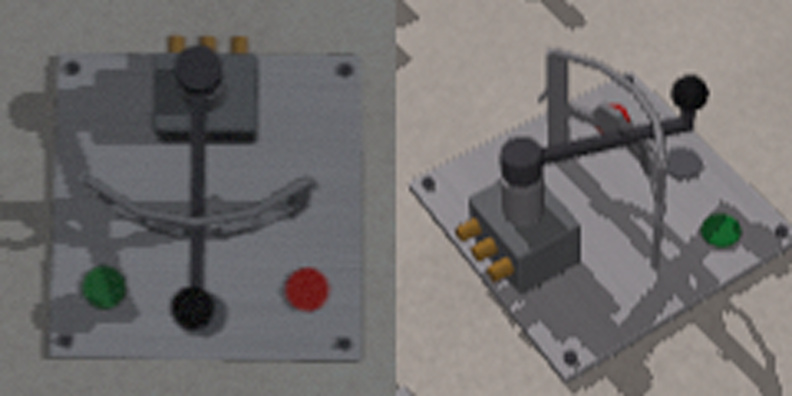

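```bash
cat >> h.py <<'E'
def goto(p,ydir=None):
    o=manip.get_obs();M=R.from_quat(o["tool_rot"]).as_matrix()
    print("tcp",o["tcp_pos"].round(1),"clock",o["clock"],"F",o["wrist_force"].round(1),"grip",o["grip_width"].round(3),"q",o["joint_pos"].round(2))
    print("axes\n",M.round(3));print("travel cm",(M.T@(np.array(p)-o["tcp_pos"])/10).round(2))
    if ydir is not None:
        l=M.T@np.array(ydir);print("twist deg",np.degrees(np.arctan2(l[2],l[1])).round(1))
E
python3 -c "
from h import *
goto([509.5,-104.5,230],[0.03,1,0])"
```

```text
Traceback (most recent call last):
  File "h.py", line 23, in goto
    print("tcp",o["tcp_pos"].round(1),"clock",o["clock"],"F",o["wrist_force"].round(1),"grip",o["grip_width"].round(3),"q",o["joint_pos"].round(2))
                                                                                              ^^^^^^^^^^^^^^^^^^^^^
AttributeError: 'float' object has no attribute 'round'
```

```bash
sed -i 's/o\["grip_width"\].round(3)/o["grip_width"]/' h.py
python3 -c "
from h import *
goto([509.5,-104.5,230],[0.03,1,0])"
```

```text
tcp [152.8 579.9 241.6] clock 0.1 F [ 0.2  0.3 -0.2] grip 0.9998907564894989 q [1.1  0.1  0.1  1.56 0.   1.35]
axes
 [[-0.001  0.255  0.967]
 [-0.001  0.967 -0.255]
 [-1.    -0.001 -0.   ]]
travel cm [  1.21 -57.08  51.94]
twist deg -13.1
```

servo_tool --pt "0 -1.5 1.4" --pt "0 -4 3.6" --pt "0 -7 6.4" --pt "0 -10 9.1" --pt "0 -13 11.8" --pt "0 -16 14.6" --pt "0 -19 17.3" --pt "0 -22 20" --pt "0 -25 22.8" --pt "0 -28 25.5" --pt "0 -31 28.2" --pt "0 -33 30" --twist '[0, -1, -2, -3, -4, -5, -6, -7, -8, -9, -10, -11]' --fingers 8.5

```text
clock: 1.3
tcp_pos: [359.4, 182.2, 241.7]
tool_rot: [0.023, 0.707, -0.024, 0.707]
wrist_force: [-0.0, 0.4, 1.2]
grip_width: 0.992
```

```bash
python3 -c "
from h import *
goto([509.5,-104.5,230],[0.03,1,0])"
```

```text
tcp [359.4 182.2 241.7] clock 1.3 F [-0.   0.4  1.2] grip 0.9921726946683563 q [ 0.14 -0.51 -0.44  1.64 -0.    0.21]
axes
 [[-0.001  0.066  0.998]
 [-0.001  0.998 -0.066]
 [-1.    -0.001 -0.   ]]
travel cm [  1.2  -27.61  16.88]
twist deg -2.1
```

servo_tool --pt "0 -2 1.2" --pt "0 -5 3.1" --pt "0 -8.5 5.2" --pt "0 -12 7.3" --pt "0 -15.5 9.5" --pt "0 -19 11.6" --pt "0 -22.5 13.7" --pt "0.4 -25.5 15.6" --pt "0.8 -27 16.5" --pt "1.2 -27.6 16.9" --pt "1.2 -27.6 16.9" --pt "1.2 -27.6 16.9" --twist '[0, 0, -1, -1, -2, -2, -2, -2, -2, -2, -2, -2]'

```text
clock: 2.5
tcp_pos: [509.3, -103.5, 229.9]
tool_rot: [0.011, 0.707, -0.011, 0.707]
wrist_force: [0.0, 0.2, 0.1]
grip_width: 0.994
```

```bash
python3 -c "
from h import *
goto([509.5,-104.5,107],[0.03,1,0])
for n in('top','scene'):
    im=manip.snapshot(n);cv2.imwrite(f'pics/{n}1.png',im[:,:,::-1])
    c=im[140:260,170:290] if n=='top' else im[140:260,220:340]
    cv2.imwrite(f'pics/{n}1c.png',cv2.resize(c,None,fx=4,fy=4,interpolation=2)[:,:,::-1])
"
```

```text
tcp [ 509.3 -103.5  229.9] clock 2.5 F [0.  0.2 0.1] grip 0.9939382637417128 q [-0.45 -0.14 -0.17  1.54 -0.   -0.42]
axes
 [[-0.001  0.031  1.   ]
 [-0.001  1.    -0.031]
 [-1.    -0.001 -0.001]]
travel cm [12.29 -0.09  0.04]
twist deg -0.1
```

View pics/scene1c.png

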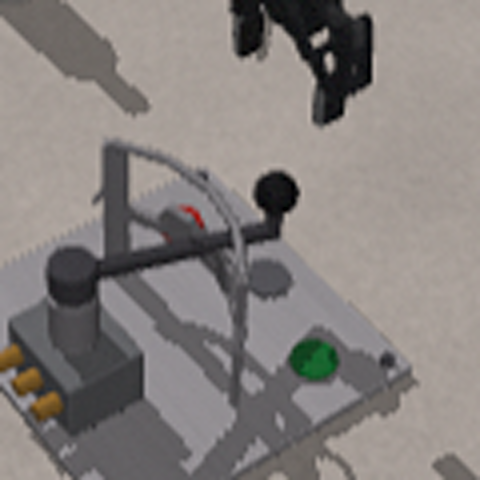

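The gripper hangs above the knob (ball at about (289,188) in the scene view), with the fingers either side of it. I'll go straight down.

servo_tool --pt "1 0 0" --pt "3 -0.1 0" --pt "5.5 -0.1 0" --pt "8 -0.1 0" --pt "10 -0.1 0" --pt "11.5 -0.1 0" --pt "12.2 -0.1 0" --pt "12.2 -0.1 0" --pt "12.2 -0.1 0" --twist '[0, 0, 0, 0, 0, 0, 0, 0, 0]'

```text
clock: 3.5
tcp_pos: [509.9, -104.7, 109.3]
tool_rot: [0.01, 0.707, -0.011, 0.707]
wrist_force: [0.2, -0.4, 1.4]
grip_width: 0.995
```

```bash
python3 -c "
from h import *
goto([509.5,-104.5,107])
im=manip.snapshot('scene');c=im[140:260,220:340]
cv2.imwrite('pics/scene2c.png',cv2.resize(c,None,fx=4,fy=4,interpolation=2)[:,:,::-1])
"
```

```text
tcp [ 509.9 -104.7  109.3] clock 3.5 F [ 0.2 -0.4  1.4] grip 0.994767589986924 q [-0.45 -0.12 -0.37  1.32 -0.   -0.42]
axes
 [[ 0.001  0.03   1.   ]
 [-0.002  1.    -0.03 ]
 [-1.    -0.002  0.001]]
travel cm [ 0.23  0.02 -0.04]
```

View pics/scene2c.png

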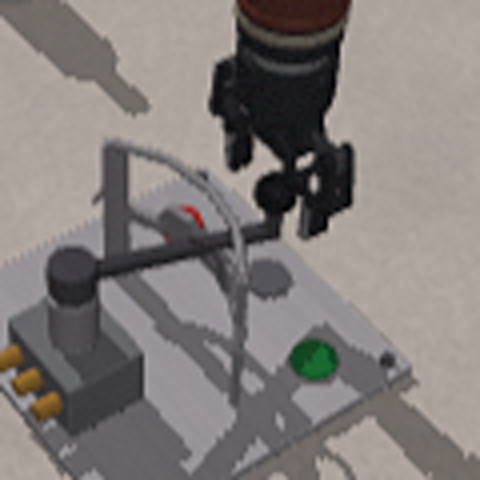

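The ball sits between the open fingers, so I'll close.

servo_tool --pt "0.2 0 0" --pt "0.2 0 0" --pt "0.2 0 0" --pt "0.2 0 0" --pt "0.2 0 0" --pt "0.2 0 0" --pt "0.2 0 0" --pt "0.2 0 0" --pt "0.2 0 0" --pt "0.2 0 0" --twist '[0, 0, 0, 0, 0, 0, 0, 0, 0, 0]' --fingers 2.5

```text
clock: 4.55
tcp_pos: [510.2, -104.9, 107.6]
tool_rot: [0.01, 0.706, -0.012, 0.708]
wrist_force: [1.9, 0.6, 0.5]
grip_width: 0.391
```

```bash
python3 -c "
from h import *
goto([509.5,-104.5,107])
im=manip.snapshot('scene');c=im[140:260,220:340]
cv2.imwrite('pics/scene3c.png',cv2.resize(c,None,fx=4,fy=4,interpolation=2)[:,:,::-1])
"
```

```text
tcp [ 510.2 -104.9  107.6] clock 4.55 F [1.9 0.6 0.5] grip 0.3905287583234217 q [-0.45 -0.12 -0.37  1.32 -0.   -0.42]
axes
 [[ 0.002  0.03   1.   ]
 [-0.002  1.    -0.03 ]
 [-1.    -0.002  0.002]]
travel cm [ 0.06  0.03 -0.07]
```

View pics/scene3c.png

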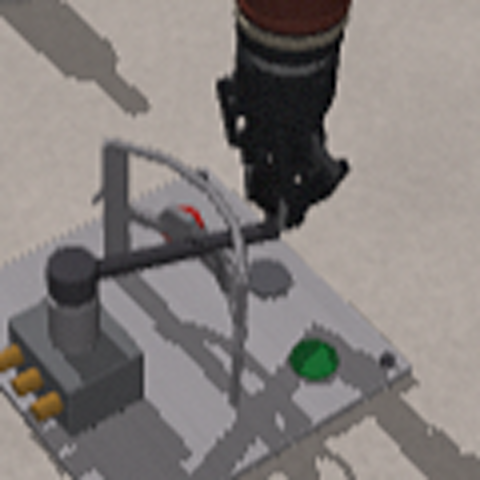

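servo_tool --pt "-0.3 0 0" --pt "-0.8 0 0" --pt "-1.4 0 0" --pt "-2 0 0" --pt "-2.6 0 0" --pt "-3.2 0 0" --pt "-3.7 0 0" --pt "-4 0 0" --pt "-4 0 0" --pt "-4 0 0" --twist '[0, 0, 0, 0, 0, 0, 0, 0, 0, 0]'

```text
clock: 5.6
tcp_pos: [511.1, -105.1, 148.0]
tool_rot: [0.01, 0.706, -0.012, 0.708]
wrist_force: [6.0, -1.9, -5.2]
grip_width: 0.392
```

```bash
python3 -c "
from h import *
# pure shift that takes the knob round the pivot to green
goto([535,-17,147])
im=manip.snapshot('scene');c=im[140:260,220:340]
cv2.imwrite('pics/scene4c.png',cv2.resize(c,None,fx=4,fy=4,interpolation=2)[:,:,::-1])
"
```

```text
tcp [ 511.1 -105.1  148. ] clock 5.6 F [ 6.  -1.9 -5.2] grip 0.39207014995638373 q [-0.45 -0.14 -0.31  1.39 -0.   -0.42]
axes
 [[ 0.004  0.03   1.   ]
 [-0.003  1.    -0.03 ]
 [-1.    -0.003  0.004]]
travel cm [0.09 8.88 2.12]
```

View pics/scene4c.png

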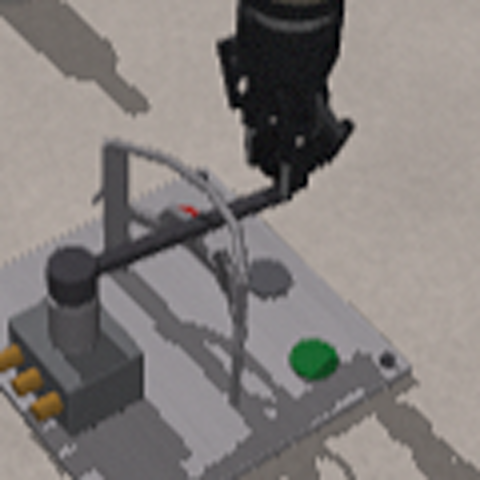

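Lever is out and about 40 mm up. Next, the arc to the green side (+y), turning the tool with the lever.

servo_tool --pt "0 0.5 0" --pt "0 1.0 0.05" --pt "0 1.9 0.15" --pt "0 2.9 0.27" --pt "0 3.8 0.47" --pt "0 4.7 0.68" --pt "0 5.6 0.95" --pt "0 6.5 1.27" --pt "0 7.4 1.63" --pt "0 8.2 2.0" --pt "0 8.8 2.33" --pt "0 8.8 2.33" --twist '[1, 3, 6, 9, 12, 15, 18, 21, 24, 26, 28, 28]'

```text
clock: 6.85
tcp_pos: [537.7, -17.6, 147.8]
tool_rot: [0.181, 0.681, -0.183, 0.685]
wrist_force: [4.2, -4.9, -4.3]
grip_width: 0.389
```

```bash
python3 -c "
from h import *
goto([536.6,-18,107])
for n in('top','scene'):
    im=manip.snapshot(n)
    c=im[115:235,150:270] if n=='top' else im[140:260,220:340]
    cv2.imwrite(f'pics/{n}5c.png',cv2.resize(c,None,fx=4,fy=4,interpolation=2)[:,:,::-1])
"
```

```text
tcp [537.7 -17.6 147.8] clock 6.85 F [ 4.2 -4.9 -4.3] grip 0.3894446332874717 q [-0.27 -0.09 -0.27  1.39 -0.    0.25]
axes
 [[ 0.005  0.498  0.867]
 [-0.004  0.867 -0.498]
 [-1.    -0.001  0.006]]
travel cm [ 4.08 -0.09 -0.1 ]
```

View pics/scene5c.png

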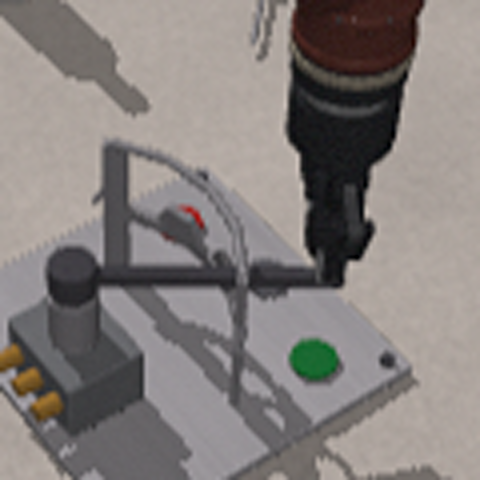

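View pics/top5c.png

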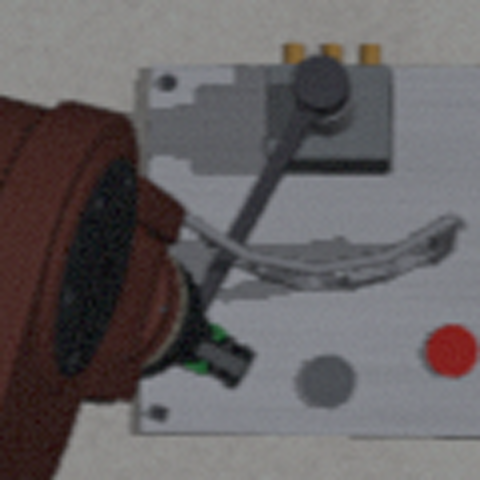

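The lever follows, and the knob hangs over the green disc with the green just visible under the gripper in the top view. I'll lower to home.

servo_tool --pt "0.3 -0.05 -0.05" --pt "0.7 -0.1 -0.1" --pt "1.2 -0.1 -0.1" --pt "1.7 -0.1 -0.1" --pt "2.2 -0.1 -0.1" --pt "2.7 -0.1 -0.1" --pt "3.2 -0.1 -0.1" --pt "3.6 -0.1 -0.1" --pt "3.9 -0.1 -0.1" --pt "4.0 -0.1 -0.1" --pt "4.0 -0.1 -0.1" --pt "4.0 -0.1 -0.1" --twist '[0, 0, 0, 0, 0, 0, 0, 0, 0, 0, 0, 0]'

```text
clock: 8.15
tcp_pos: [537.1, -19.0, 108.5]
tool_rot: [0.181, 0.681, -0.183, 0.686]
wrist_force: [3.6, -3.6, 1.3]
grip_width: 0.393
```

```bash
python3 -c "
from h import *
goto([536.6,-18,107])
im=manip.snapshot('scene')
c=im[140:260,220:340]
cv2.imwrite(f'pics/scene6c.png',cv2.resize(c,None,fx=4,fy=4,interpolation=2)[:,:,::-1])
"
```

```text
tcp [537.1 -19.  108.5] clock 8.15 F [ 3.6 -3.6  1.3] grip 0.39282320114218633 q [-0.28 -0.08 -0.33  1.31 -0.    0.24]
axes
 [[ 0.007  0.497  0.868]
 [-0.005  0.868 -0.497]
 [-1.    -0.001  0.008]]
travel cm [ 0.15  0.06 -0.1 ]
```

View pics/scene6c.png

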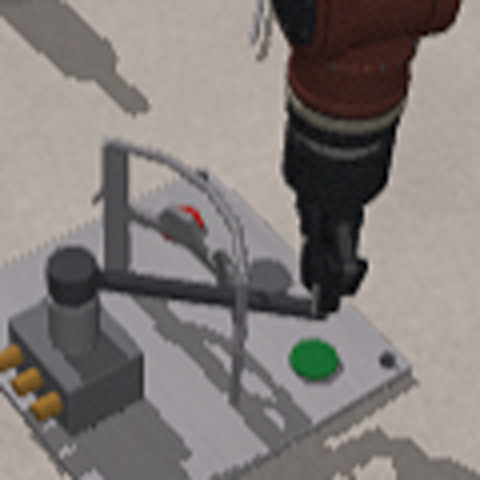

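It's down at the height of the original grasp, and the load is off the wrist. Press 1 mm more, then open.

servo_tool --pt "0.1 0 0" --pt "0.15 0 0" --pt "0.15 0 0" --twist '[0, 0, 0]'

```text
clock: 8.5
tcp_pos: [537.2, -18.7, 107.1]
tool_rot: [0.181, 0.681, -0.182, 0.686]
wrist_force: [2.1, 0.4, 3.1]
grip_width: 0.386
```

servo_tool --pt "0 0 0" --pt "0 0 0" --pt "0 0 0" --pt "0 0 0" --pt "0 0 0" --pt "0 0 0" --pt "0 0 0" --pt "0 0 0" --pt "0 0 0" --pt "0 0 0" --twist '[0, 0, 0, 0, 0, 0, 0, 0, 0, 0]' --fingers 8.5

```text
clock: 9.5
tcp_pos: [537.3, -18.7, 107.2]
tool_rot: [0.181, 0.681, -0.182, 0.686]
wrist_force: [0.1, 0.2, -0.4]
grip_width: 0.994
```

```bash
python3 -c "
from h import *
goto([537,-19,230])
im=manip.snapshot('scene')
c=im[140:260,220:340]
cv2.imwrite(f'pics/scene7c.png',cv2.resize(c,None,fx=4,fy=4,interpolation=2)[:,:,::-1])
"
```

```text
tcp [537.3 -18.7 107.2] clock 9.5 F [ 0.1  0.2 -0.4] grip 0.9941446597258591 q [-0.28 -0.08 -0.33  1.31 -0.    0.24]
axes
 [[ 0.007  0.497  0.868]
 [-0.004  0.868 -0.497]
 [-1.    -0.     0.008]]
travel cm [-12.28  -0.04   0.09]
```

View pics/scene7c.png

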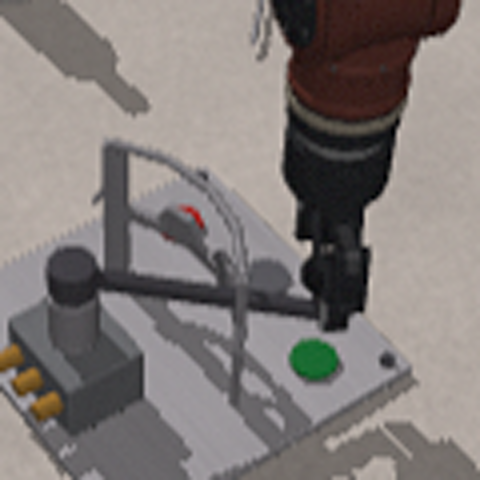

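The fingers are open and the lever is free. Back straight up, then towards the robot and left to clear the view.

servo_tool --pt "-0.5 0 0" --pt "-2 0 0" --pt "-4 0 0" --pt "-6.5 0 0" --pt "-9 0 0" --pt "-12 0 0" --pt "-12.5 3 -1.5" --pt "-12.5 6.5 -3" --pt "-12.5 10 -5" --pt "-12.5 13.5 -7" --pt "-12.5 16 -8" --pt "-12.5 16 -8" --twist '[0, 0, 0, 0, 0, 0, 0, 0, 0, 0, 0, 0]'

```text
clock: 10.75
tcp_pos: [546.3, 163.5, 232.8]
tool_rot: [0.18, 0.681, -0.181, 0.687]
wrist_force: [0.3, -0.3, -0.0]
grip_width: 0.998
```

```bash
python3 -c "
from h import *
goto([537,-19,230])
S=manip.snapshot('scene');T=manip.snapshot('top')
cv2.imwrite('pics/f_scene.png',S[:,:,::-1])
cv2.imwrite('pics/f_c.png',cv2.resize(np.hstack([T[115:235,150:270],S[140:260,220:340]]),None,fx=3.3,fy=3.3,interpolation=2)[:,:,::-1])
"
```

```text
tcp [546.3 163.5 232.8] clock 10.75 F [ 0.3 -0.3 -0. ] grip 0.9975680865003363 q [ 0.06  0.   -0.03  1.54 -0.    0.58]
axes
 [[ 0.008  0.493  0.87 ]
 [-0.003  0.87  -0.493]
 [-1.     0.001  0.009]]
travel cm [  0.33 -16.33   8.19]
```

View pics/f_c.png

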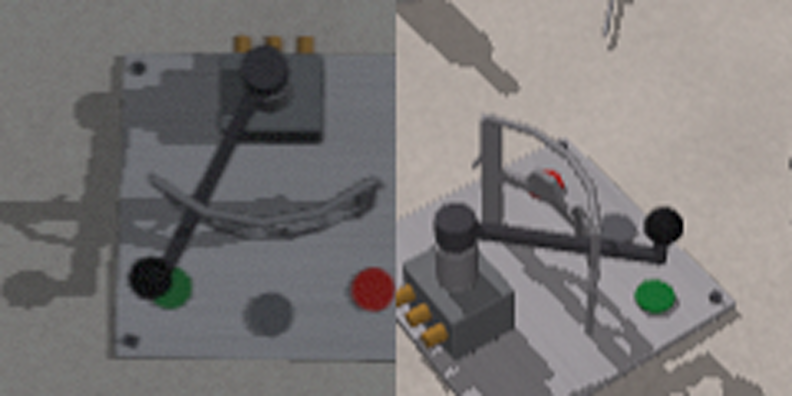

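View pics/f_scene.png

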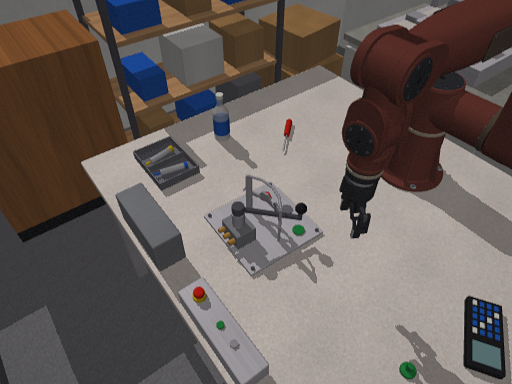

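The knob is at about (196,199) in the top view and (301,208.5) in the scene view. The bottle still stands at (221,118). I'll triangulate the knob.

```bash
python3 -c "
from h import *
S=manip.snapshot('scene');T=manip.snapshot('top')
a=cen(T,'k',(186,190,206,208));b=cen(S,'k',(292,200,310,216));print(a,b)
for ua,ub in((a[0],b[0]),((196.1,199.2),(301.2,208.5))):
  print(tri(ray('top',ua),ray('scene',ub)).round(1),plane('top',ua,120).round(1),plane('scene',ub,120).round(1))
"
```

```text
(array([195.60150376, 198.59398496]), array([189, 193,  14,  13, 133], dtype=int32)) (array([300.78431373, 208.62745098]), array([296, 203,  11,  13, 102], dtype=int32))
[535.8 -17.2 118.6] [535.7 -17.4 120. ] [536.7 -16.4 120. ]
[533.9 -18.  117.3] [534.  -18.8 120. ] [535.4 -16.  120. ]
```

The knob is at (535.8, -17.2, 118.6) and the disc at about (535.3, -17), so the lever is home. Handing in.

```bash
python3 -c "
from cell import manip
print(manip.hand_in(), manip.get_obs()['clock'])"
```

```text
the job is handed in; nothing more can be done
the job is handed in; nothing more can be done
```

The lever is home in the green notch, and I handed the job in at about 11 s of the 35 s allowed. `hand_in` reports no verdict, so this rests on my own measurements.

- **What I did:** I gripped the black knob from above and lifted it 40 mm out of the middle notch. I then swung it 0.5 rad to the green side (the robot's left), lowered it to its rest height, let go and backed the arm away. It never went towards the red notch.
- **Knob position:** triangulated from both cameras, the knob is at (536, -17, 119) mm. The green disc measured (535, -17) mm, so it is within about 1 mm level. The height matches what the same method read at the start (118.5 mm, true rest 120 mm).
- **Other checks:** the bottle still stands in the last scene view, the gripper is well clear, and the wrist force is about zero. The highest wrist reading I saw was about 8 N.
- **Disagreements:** the red disc was mostly hidden in the scene view, so I took its position from the top view alone. The two views placed the knob 1 to 2 mm apart, and a second reading by eye differed by up to 2 mm. All are well inside the 15 mm limit.

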